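# Find the socket for the clamp nut and tighten the clamp on the welding fixture

### The job

The nut of the strap clamp on the welding fixture is loose. Try the sockets from the tray on it until you find the one that fits, push it fully home over the nut and turn the nut clockwise until it comes up tight; finish still gripping that socket, straight and fully home on the nut. Stand sockets that do not fit back upright in the tray, and leave the clips and the brush alone.

Things in the scene. Friction and masses are not known exactly. Their poses are not given: they have to be found in the camera images.
- tray: open shallow aluminium tray, held fast to the table, 110 mm (its x) by 250 mm (its y), rim 18 mm high, walls and floor 3 mm thick. Origin: centre of its underside, on the table. The three sockets stand in a row along its y, about 75 mm apart, so grip them across the row, fingers closing along the tray's x
- socket_1: black deep impact socket, 86 mm long, mouth down in the tray, one of three: one is too small for the nut, one fits, one is too large; which is which is not known and their places are drawn. Origin: centre of the mouth (lower rim); z up its axis. Hex end 38 mm tall, 30 to 43 mm outside (the wider, the wider the bore); hex bore 34 mm deep, a flat facing its x axis and every 60 degrees. 0.2 to 0.6 kg
- socket_2: black deep impact socket, 86 mm long, mouth down in the tray, one of three: one is too small for the nut, one fits, one is too large; which is which is not known and their places are drawn. Origin: centre of the mouth (lower rim); z up its axis. Hex end 38 mm tall, 30 to 43 mm outside (the wider, the wider the bore); hex bore 34 mm deep, a flat facing its x axis and every 60 degrees. 0.2 to 0.6 kg
- socket_3: black deep impact socket, 86 mm long, mouth down in the tray, one of three: one is too small for the nut, one fits, one is too large; which is which is not known and their places are drawn. Origin: centre of the mouth (lower rim); z up its axis. Hex end 38 mm tall, 30 to 43 mm outside (the wider, the wider the bore); hex bore 34 mm deep, a flat facing its x axis and every 60 degrees. 0.2 to 0.6 kg
- socket_1_drive (a point): centre of the top of socket_1, 86 mm above its mouth. From here 42 mm down it is a plain round drive end, 30 mm across, with a 13 mm square hole in its top, alike on all three: grip it about 18 mm below this point
- socket_2_drive (a point): centre of the top of socket_2, 86 mm above its mouth. From here 42 mm down it is a plain round drive end, 30 mm across, with a 13 mm square hole in its top, alike on all three: grip it about 18 mm below this point
- socket_3_drive (a point): centre of the top of socket_3, 86 mm above its mouth. From here 42 mm down it is a plain round drive end, 30 mm across, with a 13 mm square hole in its top, alike on all three: grip it about 18 mm below this point
- nut_seat (a point): centre of the underside of the hex nut on the clamp; z up along the stud, turning with the nut: a flat faces its x axis and every 60 degrees. Nut 24 mm over flats, 27.7 over corners, 16 mm high, top corners chamfered; under it a thick washer 30 mm across. A 16 mm stud stands 12 mm out of its top. A socket is fully home when its mouth is on the washer, its origin on this point
- fixture: welding fixture fixed to the table: base plate, tube in vee blocks, stepped heel block, strap clamp (126 x 38 mm) with its nut. Origin: on the stud's axis, on the table; the strap runs along x, the tube along y at x = +50 mm. Washer top 74 mm (5 thick), stud top 102 mm above the table; all else lies below 70 mm, so it is clear above
- nut (a joint): the nut, rad: starts 0 to 0.45, grows clockwise from above, tight at a hard stop at 1.0; 0.25 N m friction. The right socket has 0.9 mm play a side: it goes on within 8 degrees of the nut's hexagon and bites after up to 16 degrees. Too small or turned wrongly stops 13 to 16 mm short of home; too large drops over the washer too, 5 mm below home, and turns without driving the nut
- clip_1: folded sheet-steel clip, 140 x 27 x 24 mm, its origin under its channel, a bystander lying on the table near the work: leave it alone. Origin on its underside
- clip_2: folded sheet-steel clip, 140 x 27 x 24 mm, its origin under its channel, a bystander lying on the table near the work: leave it alone. Origin on its underside
- brush: wire brush lying bristles up, wooden back 270 mm long, a bystander lying on the table near the work: leave it alone. Origin on its underside

How it is judged (in metres and radians):
On the way, in this order (a step that is already met when the one before it is completed fails the run):
1. a socket that fits is held home on the nut while the nut is still loose (value of joint nut below 0.8 rad and ((z of socket_1 in the frame of nut_seat between -0.002 and 0.003 m and horizontal distance between socket_1 and nut_seat below 0.004 m and angle between socket_1's own z axis and vertical below 0.07 rad and contact force between the fingers and socket_1 above 3 N) or (z of socket_2 in the frame of nut_seat between -0.002 and 0.003 m and horizontal distance between socket_2 and nut_seat below 0.004 m and angle between socket_2's own z axis and vertical below 0.07 rad and contact force between the fingers and socket_2 above 3 N) or (z of socket_3 in the frame of nut_seat between -0.002 and 0.003 m and horizontal distance between socket_3 and nut_seat below 0.004 m and angle between socket_3's own z axis and vertical below 0.07 rad and contact force between the fingers and socket_3 above 3 N))), for 0.4 s.
2. the nut is tight, with that socket held home on it (value of joint nut above 0.94 rad and ((z of socket_1 in the frame of nut_seat between -0.002 and 0.003 m and horizontal distance between socket_1 and nut_seat below 0.004 m and angle between socket_1's own z axis and vertical below 0.07 rad and contact force between the fingers and socket_1 above 3 N) or (z of socket_2 in the frame of nut_seat between -0.002 and 0.003 m and horizontal distance between socket_2 and nut_seat below 0.004 m and angle between socket_2's own z axis and vertical below 0.07 rad and contact force between the fingers and socket_2 above 3 N) or (z of socket_3 in the frame of nut_seat between -0.002 and 0.003 m and horizontal distance between socket_3 and nut_seat below 0.004 m and angle between socket_3's own z axis and vertical below 0.07 rad and contact force between the fingers and socket_3 above 3 N))), for 0.4 s.
At the end, for the whole second after the job is handed in: the socket that fits is still gripped (over 3 N), its mouth within 2 to 3 mm of the washer top, centred within 4 mm, upright within 4 degrees; the nut is within 0.06 rad of its tight stop; the other two sockets stand upright (6 degrees), at rest, on the tray's floor; bystanders moved under 20 mm (value of joint nut above 0.94 rad and ((z of socket_1 in the frame of nut_seat between -0.002 and 0.003 m and horizontal distance between socket_1 and nut_seat below 0.004 m and angle between socket_1's own z axis and vertical below 0.07 rad and contact force between the fingers and socket_1 above 3 N and linear speed of each of socket_1, socket_2, socket_3 below 0.02 m/s and angle between each of socket_2, socket_3's own z axis and vertical below 0.1 rad and x of socket_2 in the frame of tray between -0.055 and 0.055 m and y of socket_2 in the frame of tray between -0.125 and 0.125 m and z of each of socket_2, socket_3 in the frame of tray below 0.006 m and x of socket_3 in the frame of tray between -0.055 and 0.055 m and y of socket_3 in the frame of tray between -0.125 and 0.125 m) or (z of socket_2 in the frame of nut_seat between -0.002 and 0.003 m and horizontal distance between socket_2 and nut_seat below 0.004 m and angle between socket_2's own z axis and vertical below 0.07 rad and contact force between the fingers and socket_2 above 3 N and linear speed of each of socket_2, socket_1, socket_3 below 0.02 m/s and angle between each of socket_1, socket_3's own z axis and vertical below 0.1 rad and x of socket_1 in the frame of tray between -0.055 and 0.055 m and y of socket_1 in the frame of tray between -0.125 and 0.125 m and z of each of socket_1, socket_3 in the frame of tray below 0.006 m and x of socket_3 in the frame of tray between -0.055 and 0.055 m and y of socket_3 in the frame of tray between -0.125 and 0.125 m) or (z of socket_3 in the frame of nut_seat between -0.002 and 0.003 m and horizontal distance between socket_3 and nut_seat below 0.004 m and angle between socket_3's own z axis and vertical below 0.07 rad and contact force between the fingers and socket_3 above 3 N and linear speed of each of socket_3, socket_1, socket_2 below 0.02 m/s and angle between each of socket_1, socket_2's own z axis and vertical below 0.1 rad and x of socket_1 in the frame of tray between -0.055 and 0.055 m and y of socket_1 in the frame of tray between -0.125 and 0.125 m and z of each of socket_1, socket_2 in the frame of tray below 0.006 m and x of socket_2 in the frame of tray between -0.055 and 0.055 m and y of socket_2 in the frame of tray between -0.125 and 0.125 m))); the arm keeps its last pose, push and grip.
It fails at once if a bystander (clip or brush) was moved by more than 20 mm (distance of any of clip_1, clip_2, brush from where it was at the start of the episode above 0.02 m).
It also fails if it takes over 72 s, if anything falls off the work surface, if the arm or the gripper's body presses on something with over 40 N, if the wrist force passes 120 N, or if a joint passes its speed limit or range.

### The arm

A 6-joint arm with a two-finger parallel gripper is mounted at the origin on the work surface. World frame = base frame: x ahead of the robot, y to its left, z up, the work surface at z = 0. Lengths are in m, angles in degrees, forces in N, time in s.
With the tool pointing down it reaches from about 0.325 to 0.9 m from the base axis. Payload 6.1 kg.
Tool frame: the origin (TCP) lies between the finger pads; the fingertips stand 25 mm ahead of it and the grasp point (between the pads) lies 6 mm ahead of it; z points along the fingers, y is the line along which they close (so a half turn about z gives the same grasp; the last joint's range is limited). The gripper opens to 85 mm and grips with 20 to 120 N. Pads are 22 mm wide; open, the fingers measure 114 mm over their backs; the gripper's body (76 mm by 85 mm) begins 54 mm behind the grasp point. The pads swing forward as they close: fully open they stand 13 mm farther back than shut.
Start: joints at [-72.771, 12.628, 87.462, -0, 79.91, -7.225], TCP at [0.259, -0.569, 0.256] pointing down, gripper open.
Joint ranges: [-170.65, 170.65], [-52.31, 119.04], [5.05, 147.46], [-71.25, 251.25], [11.57, 151.72], [-153.62, 153.62]. Speed limits (degrees/s): [147.25, 147.25, 172.46, 180, 180, 180].

### API

Orientations are given as a 3x3 rotation matrix whose columns are the frame's x, y, z axes.
In Python, from plant import get_obs, camera, finish_job gives the robot as it stands.
- The arm moves only by the tool drive_tool, never from a script. Its argument "deltas" is a list of rows, each an object of numbers: "tx", "ty", "tz": the shift along the tool's x, y, z in m; "rx", "ry", "rz": the turn, a rotation vector about the tool's x, y, z in degrees. In form: [{"tx": .., "ty": .., "tz": .., "rx": .., "ry": .., "rz": ..}, ...]. A call has 1 to 12 rows; each row shifts and turns the commanded pose from where the row before left it, along the tool's axes as they then stand; what a row does not reach is not made up. A row lasts 1/8 s, in which the tool goes at most 62.5 mm and 10.7 degrees, less where a joint would pass 70% of its speed; a pose out of reach is approached as far as the arm can. A call with a gripper value outside its range is refused whole. "gripper" is the opening in per cent of the stroke, from 0 (shut) to 100 (fully open), set as the call begins (left out, the last holds). The fingers move at their own pace and stop on an object; the grip force is fixed at half the most. Time passes only in rows, so rows that do not move let the fingers close. It gives the time, the measured TCP pose, the force, the opening and the grip force at its end, in the units of the state.
- get_obs(): the state, without advancing time (a new reading comes with each control period).
- camera(name): name is "scene" or "top" or "wrist"; returns a dict with "pixels" (400x640x3 uint8, blue, green, red), "camera_matrix" (3x3 intrinsics, pixels), "dist_coeffs" ([k1, k2, p1, p2, k3] as OpenCV has them; the pictures are not rectified), "R" (3x3) and "t" (3): a world point X has camera coordinates R X + t. Camera axes: x right, y down, z forward; pixel columns grow to the right and rows downward; lengths in m; the calibration is good to about 2 mm. A picture is of the moment at which its call begins. There is no depth.
- finish_job(): hands the job in; it is judged then, once.
The state is a dict: "t": time; "q": joint angles; "dq": joint speeds; "tau": joint torques, N m; "ee_pos": TCP position; "tool_rot": TCP orientation; "contact_force": force on the tool from outside, world axes, zero at the start; "ft_torque": the same for the moment, N m; "grip_width": finger opening in m; "grip_force": force on a finger pad.
Only numpy, scipy, OpenCV 4.12 (cv2) and the standard library are available. Lean on these libraries where they do the work, as an engineer would, in place of code of your own. Each camera call takes 0.05 s, during which the arm holds its last target. There are 200 camera calls.

## Working session

There is one attempt and no reset: what is moved stays moved. The work goes in short steps, Python scripts to look and compute and a tool call to move; the robot and the scene stay as the last step left them, time stands still between calls to the robot, and variables do not carry over. Pictures are saved under pics/ and viewed, at most 10 in all, crops included, and the job is handed in when it is done.

Besides the shell and the picture viewer there is one more tool, called after "Emit:" as name(argument=value, ...) on one line, values as JSON. drive_tool: Moves the arm, as the interface text tells. Its arguments: {"type":"object","properties":{"deltas":{"type":"array"},"gripper":{"type":"number"}},"required":["deltas"]}

```bash
mkdir -p pics; ls; cat > h.py <<'E'
import numpy as np, cv2
from plant import get_obs, camera
def shot(name,fn=None):
    c=camera(name)
    c={k:(np.array(v) if k!='pixels' else np.asarray(v)) for k,v in c.items()}
    if fn: cv2.imwrite('pics/'+fn,c['pixels']); np.savez('pics/'+fn+'.npz',**c)
    return c
def load(fn): return dict(np.load('pics/'+fn+'.npz'))
def ray(c,p):
    u=cv2.undistortPoints(np.array([[p]],float),c['camera_matrix'],c['dist_coeffs'])[0,0]
    return -c['R'].T@c['t'], c['R'].T@np.array([u[0],u[1],1.])
def onz(c,p,z):
    o,d=ray(c,p); return o+d*(z-o[2])/d[2]
def proj(c,X):
    return cv2.projectPoints(np.array(X,float).reshape(-1,3),cv2.Rodrigues(c['R'])[0],c['t'],c['camera_matrix'],c['dist_coeffs'])[0][:,0]
E
python3 - <<'E'
from h import *
for n in('scene','top'):
    c=shot(n,n+'0.png'); print(n,-c['R'].T@c['t'],c['R'][2],c['camera_matrix'][0,0])
a=cv2.imread('pics/scene0.png');b=cv2.imread('pics/top0.png')
print(get_obs())
E
```

```text
pics
scene [1.01629532 0.14220016 0.68593219] [-0.56201203 -0.07787723 -0.82345468] 389.5934248109682
top [0.4921719  0.09902538 0.92848504] [ 0.15750095 -0.02309186 -0.98724881] 413.91259233086055
{'t': 0.1, 'q': array([-7.27725307e+01,  1.26704708e+01,  8.75173693e+01, -4.13485805e-04,
        7.99098070e+01, -7.22315499e+00]), 'dq': array([ 0.10123286, -0.05428035, -0.20801899, -0.12355658,  0.06068589,
       -0.02323689]), 'tau': array([ 1.33315501e-03, -4.98242104e+01, -3.90548015e+01, -4.81241773e-05,
        5.59281223e-03, -7.80589204e-06]), 'ee_pos': array([ 0.25856173, -0.56847825,  0.25532832]), 'tool_rot': array([[ 9.10317830e-01,  4.13909637e-01, -5.11530879e-04],
       [ 4.13909901e-01, -9.10316402e-01,  1.62569885e-03],
       [ 2.07237471e-04, -1.69163034e-03, -9.99998548e-01]]), 'contact_force': array([-0.24587488, -0.53683684,  0.10332934]), 'ft_torque': array([ 0.03919934,  0.0052911 , -0.03977274]), 'grip_force': 0.0, 'grip_width': 0.08555035533939105}
```

View pics/top0.png

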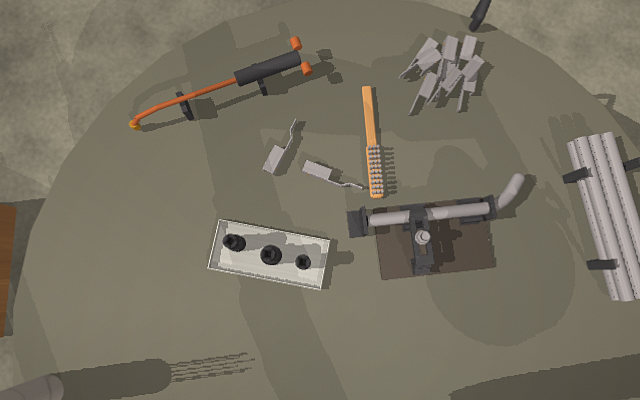

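View pics/scene0.png

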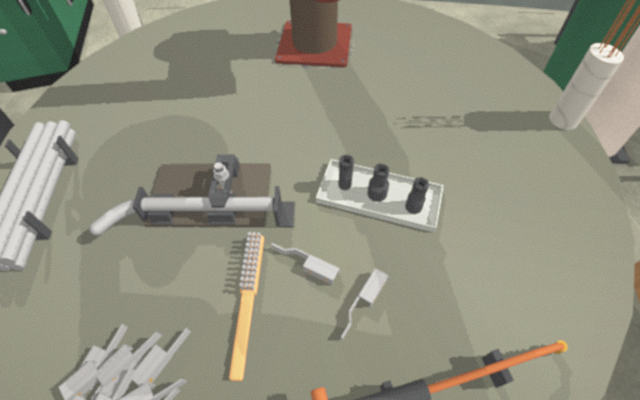

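The top view shows the tray (corners ~(218,220), (330,238), (322,289), (208,268)) with sockets at about (234,242), (271,255), (304,261) and the nut at (423,237). The scene view agrees, and the right-hand socket in the top view looks slimmest.

```bash
python3 - <<'E'
from h import *
c=load('top0.png'); im=c['pixels']; 
roi=np.zeros(im.shape[:2],np.uint8); roi[210:300,200:340]=1
hsv=cv2.cvtColor(im,cv2.COLOR_BGR2HSV)
dark=((im.max(2)<60)&(roi>0)).astype(np.uint8)
n,l,s,ce=cv2.connectedComponentsWithStats(dark)
for i in range(1,n):
    if s[i,4]>60: print('dark',s[i],ce[i],onz(c,ce[i],.089))
br=((im.min(2)>120)&(roi>0)).astype(np.uint8)
pts=np.argwhere(br)[:,::-1].astype(np.float32)
W=np.array([onz(c,p,.018)[:2] for p in pts],np.float32)
r=cv2.minAreaRect(W); print('tray',r,cv2.boxPoints(r))
print('nut',onz(c,(423,237),.1))
w=shot('wrist','w0.png'); o=get_obs()
C=-w['R'].T@w['t']; T=o['tool_rot']
print('cam in tool',T.T@(C-o['ee_pos']),'axes',(w['R']@T).round(3),w['camera_matrix'][0,0])
E
```

```text
dark [223 235  23  17 241] [235.05809129 242.51452282] [0.55109755 0.26614843 0.089     ]
dark [261 246  21  19 252] [271.31746032 254.96825397] [0.52598201 0.19289435 0.089     ]
dark [297 256  14  13 112] [302.66964286 262.15178571] [0.51150159 0.12988333 0.089     ]
tray ((0.5307838320732117, 0.20664408802986145), (0.2496761679649353, 0.11132088303565979), 79.06319427490234) [[0.45244932 0.09463368]
 [0.56174827 0.07351319]
 [0.60911834 0.3186545 ]
 [0.4998194  0.339775  ]]
nut [ 0.56084134 -0.1121482   0.1       ]
cam in tool [ 7.07987079e-02  5.00896514e-05 -1.18207966e-01] axes [[ 0.001  1.     0.001]
 [-0.96   0.001 -0.281]
 [-0.281 -0.001  0.96 ]] 316.35353655994123
```

Emit:
drive_tool(deltas=[{"rz":-9.1},{"rz":-9.1},{"rz":-9.1},{"rz":-9.1},{"rz":-9.1},{"rz":-9.1}], gripper=100)

```text
invalid input at $.deltas[0]: expected keys tx, ty, tz, rx, ry, rz
```

Emit:
drive_tool(deltas=[{"tx":0.046,"ty":0.019,"tz":0.006},{"tx":0.046,"ty":0.019,"tz":0.006},{"tx":0.046,"ty":0.019,"tz":0.006},{"tx":0.046,"ty":0.019,"tz":0.006},{"tx":0.046,"ty":0.019,"tz":0.006},{"tx":0.046,"ty":0.019,"tz":0.006},{"tx":0.046,"ty":0.019,"tz":0.006},{"tx":0.046,"ty":0.019,"tz":0.006},{"tx":0.046,"ty":0.019,"tz":0.006},{"tx":0.046,"ty":0.019,"tz":0.006},{"tx":0.046,"ty":0.019,"tz":0.006},{}])

```text
invalid input at $.deltas[0]: expected keys tx, ty, tz, rx, ry, rz
```

```bash
python3 - <<'E'
from h import *
w=shot('wrist','w1.png'); o=get_obs(); print(o['t'],o['ee_pos'],o['tool_rot'].round(3))
p=proj(w,[0.561,-.112,.102])[0];print(p)
x,y=int(p[0]),int(p[1]); im=w['pixels'][max(0,y-90):y+90,max(0,x-120):x+120]; print(max(0,x-120),max(0,y-90))
cv2.imwrite('pics/w1c.png',cv2.resize(im,None,fx=3,fy=3,interpolation=cv2.INTER_CUBIC))
E
```

```text
0.2 [ 0.25862047 -0.56861374  0.25560072] [[ 0.91   0.414 -0.   ]
 [ 0.414 -0.91   0.001]
 [ 0.    -0.001 -1.   ]]
[ -453.46010609 -1022.03492248]
0 0Traceback (most recent call last):
  File "<stdin>", line 5, in <module>
cv2.error: OpenCV(4.12.0) /io/opencv/modules/imgproc/src/resize.cpp:4208: error: (-215:Assertion failed) !ssize.empty() in function 'resize'
```

All six keys are needed per row.

Emit:
drive_tool(deltas=[{"tx":0,"ty":0,"tz":0,"rx":0,"ry":0,"rz":-9.1},{"tx":0,"ty":0,"tz":0,"rx":0,"ry":0,"rz":-9.1},{"tx":0,"ty":0,"tz":0,"rx":0,"ry":0,"rz":-9.1},{"tx":0,"ty":0,"tz":0,"rx":0,"ry":0,"rz":-9.1},{"tx":0,"ty":0,"tz":0,"rx":0,"ry":0,"rz":-9.1},{"tx":0,"ty":0,"tz":0,"rx":0,"ry":0,"rz":-9.1}], gripper=100)

```text
t: 0.95
ee_pos: [0.2587, -0.5688, 0.256]
tool_rot: [[0.185, 0.983, -0.0], [0.983, -0.185, 0.001], [0.0, -0.0, -1.0]]
contact_force: [0.5, -0.4, -0.2]
grip_width: 0.0855
grip_force: 0.0
```

Emit:
drive_tool(deltas=[{"tx":0.046,"ty":0.019,"tz":0.006,"rx":0,"ry":0,"rz":0},{"tx":0.046,"ty":0.019,"tz":0.006,"rx":0,"ry":0,"rz":0},{"tx":0.046,"ty":0.019,"tz":0.006,"rx":0,"ry":0,"rz":0},{"tx":0.046,"ty":0.019,"tz":0.006,"rx":0,"ry":0,"rz":0},{"tx":0.046,"ty":0.019,"tz":0.006,"rx":0,"ry":0,"rz":0},{"tx":0.046,"ty":0.019,"tz":0.006,"rx":0,"ry":0,"rz":0},{"tx":0.046,"ty":0.019,"tz":0.006,"rx":0,"ry":0,"rz":0},{"tx":0.046,"ty":0.019,"tz":0.006,"rx":0,"ry":0,"rz":0},{"tx":0.046,"ty":0.019,"tz":0.006,"rx":0,"ry":0,"rz":0},{"tx":0.046,"ty":0.019,"tz":0.006,"rx":0,"ry":0,"rz":0},{"tx":0.046,"ty":0.019,"tz":0.006,"rx":0,"ry":0,"rz":0},{"tx":0,"ty":0,"tz":0,"rx":0,"ry":0,"rz":0}])

```text
t: 2.45
ee_pos: [0.5608, -0.1087, 0.1895]
tool_rot: [[0.186, 0.983, -0.001], [0.983, -0.186, 0.001], [0.001, -0.001, -1.0]]
contact_force: [-0.3, -0.1, -0.1]
grip_width: 0.0852
grip_force: 0.0
```

```bash
python3 - <<'E'
from h import *
w=shot('wrist','w1.png'); o=get_obs(); print(o['t'],o['ee_pos'],o['tool_rot'].round(3))
p=proj(w,[0.561,-.112,.102])[0];print(p)
x,y=int(p[0]),int(p[1]); im=w['pixels'][max(0,y-90):y+90,max(0,x-120):x+120]; print(max(0,x-120),max(0,y-90))
cv2.imwrite('pics/w1c.png',cv2.resize(im,None,fx=3,fy=3,interpolation=cv2.INTER_CUBIC))
E
```

```text
2.5 [ 0.56015907 -0.11034795  0.18969168] [[ 0.187  0.982 -0.001]
 [ 0.982 -0.187  0.   ]
 [-0.    -0.001 -1.   ]]
[326.70762264 217.11364201]
206 127
```

View pics/w1c.png

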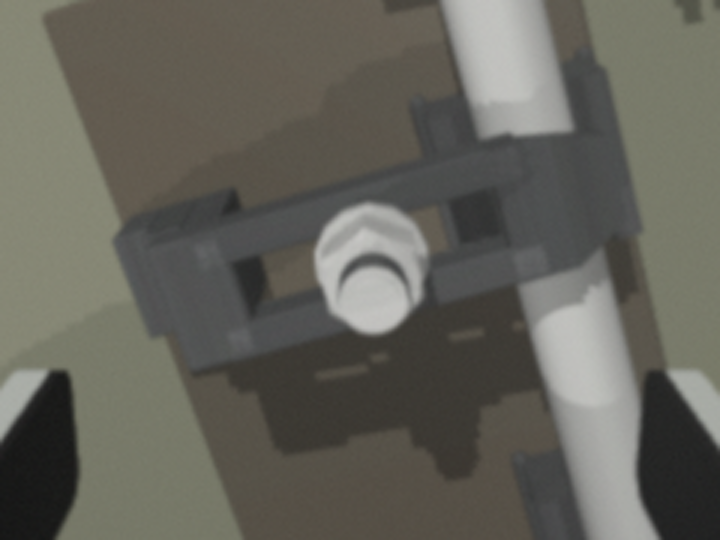

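The crop shows the stud top at crop (373,297), i.e. image (330,226), on the washer, with the nut's corners only faintly visible. I'll look again from closer and straight above.

Emit:
drive_tool(deltas=[{"tx":-0.03,"ty":0,"tz":0.03,"rx":0,"ry":0,"rz":0},{"tx":-0.03,"ty":0,"tz":0.03,"rx":0,"ry":0,"rz":0},{"tx":0,"ty":0,"tz":0,"rx":0,"ry":0,"rz":0},{"tx":0,"ty":0,"tz":0,"rx":0,"ry":0,"rz":0},{"tx":0,"ty":0,"tz":0,"rx":0,"ry":0,"rz":0}])

```text
t: 3.12
ee_pos: [0.5494, -0.1708, 0.1318]
tool_rot: [[0.19, 0.982, 0.002], [0.982, -0.19, -0.001], [-0.0, 0.002, -1.0]]
contact_force: [0.4, 0.1, 0.1]
grip_width: 0.0853
grip_force: 0.0
```

```bash
python3 - <<'E'
from h import *
w=load('w1.png'); print(onz(w,(330.3,226),.102))
w=shot('wrist','w2.png'); o=get_obs(); print(o['t'],o['ee_pos'],o['tool_rot'].round(3))
p=proj(w,[0.561,-.112,.090])[0];print(p)
x,y=int(p[0]),int(p[1]); x0,y0=x-50,max(0,y-45); im=w['pixels'][y0:y0+90,x0:x0+100]; print(x0,y0)
im=cv2.convertScaleAbs(im,alpha=1.6,beta=-130)
cv2.imwrite('pics/w2c.png',cv2.resize(im,None,fx=6,fy=6,interpolation=cv2.INTER_CUBIC))
E
```

```text
[ 0.56225572 -0.11890394  0.102     ]
3.175 [ 0.5494609  -0.17063085  0.13174504] [[ 0.189  0.982  0.002]
 [ 0.982 -0.189 -0.001]
 [-0.     0.002 -1.   ]]
[325.75976893 128.14374653]
275 83
```

View pics/w2c.png

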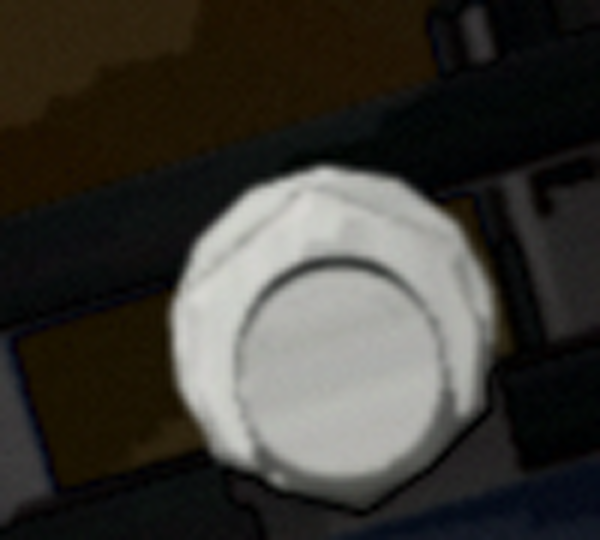

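The crop shows the hexagonal nut: top corner (310,185), edges to (450,240) and (190,275), bottom corner (370,512) with edges to (490,405) and (230,470); stud top circle centred at (341,368).

```bash
python3 - <<'E'
from h import *
w=load('w2.png')
P=lambda a,b:(275+(a+.5)/6-.5,83+(b+.5)/6-.5)
print('stud',onz(w,P(341,368),.102))
for z,a,b in((.074,(320,188),(450,240)),(.074,(300,190),(190,275)),(.088,(370,512),(490,405)),(.088,(230,470),(370,512))):
    d=onz(w,P(*b),z)-onz(w,P(*a),z); print(np.degrees(np.arctan2(d[1],d[0]))%60)
# stud circle by Hough-ish fit in w1 and w2 : use dark groove? gradient-based refine
for f,(cx,cy) in(('w1.png',(330,226)),('w2.png',P(341,368))):
    c=load(f);g=cv2.cvtColor(c['pixels'],cv2.COLOR_BGR2GRAY)
    x,y=int(cx),int(cy);s=g[y-35:y+35,x-35:x+35];s=cv2.resize(s,None,fx=4,fy=4,interpolation=cv2.INTER_CUBIC)
    R=8*c['camera_matrix'][0,0]/ (c['R']@[.5615,-.115,.102]+c['t'])[2]*4/1000
    k=cv2.HoughCircles(s,cv2.HOUGH_GRADIENT,1,200,param1=60,param2=8,minRadius=int(R*.9),maxRadius=int(R*1.1))
    print(f,R,k); 
    if k is not None:
        q=k[0,0]; print(onz(c,(x-35+(q[0]+.5)/4-.5,y-35+(q[1]+.5)/4-.5),.102))
# strap direction/tube? skip
E
```

```text
stud [ 0.56234038 -0.11871159  0.102     ]
28.002140381559588
25.81192511762947
31.46256626955724
32.22944494958777
w1.png 46.20072287238134 [[[140.5 143.5  46. ]]]
[ 0.5618124  -0.11919952  0.102     ]
w2.png 69.31643083170101 [[[140.5 147.5  69.9]]]
[ 0.56198698 -0.11891713  0.102     ]
```

Emit:
drive_tool(deltas=[{"tx":0,"ty":0,"tz":-0.035,"rx":0,"ry":0,"rz":0},{"tx":0,"ty":0,"tz":-0.035,"rx":0,"ry":0,"rz":0},{"tx":0.055,"ty":-0.012,"tz":0,"rx":0,"ry":0,"rz":0},{"tx":0.055,"ty":-0.012,"tz":0,"rx":0,"ry":0,"rz":0},{"tx":0.055,"ty":-0.012,"tz":0,"rx":0,"ry":0,"rz":0},{"tx":0.055,"ty":-0.012,"tz":0,"rx":0,"ry":0,"rz":0},{"tx":0.055,"ty":-0.012,"tz":0,"rx":0,"ry":0,"rz":0},{"tx":0.02,"ty":-0.01,"tz":0,"rx":0,"ry":0,"rz":0},{"tx":0,"ty":0,"tz":0,"rx":0,"ry":0,"rz":0},{"tx":0,"ty":0,"tz":0,"rx":0,"ry":0,"rz":0},{"tx":0,"ty":0,"tz":0,"rx":0,"ry":0,"rz":0}])

```text
t: 4.55
ee_pos: [0.5362, 0.1312, 0.2006]
tool_rot: [[0.191, 0.982, 0.0], [0.982, -0.191, -0.0], [-0.0, 0.001, -1.0]]
contact_force: [-0.4, 0.4, 0.2]
grip_width: 0.0852
grip_force: 0.0
```

```bash
python3 - <<'E'
from h import *
w=shot('wrist','w3.png'); o=get_obs(); print(o['t'],o['ee_pos'],o['tool_rot'].round(3))
E
```

```text
4.6 [0.53620288 0.13118532 0.20048002] [[ 0.191  0.982  0.   ]
 [ 0.982 -0.191 -0.   ]
 [-0.     0.    -1.   ]]
```

View pics/w3.png

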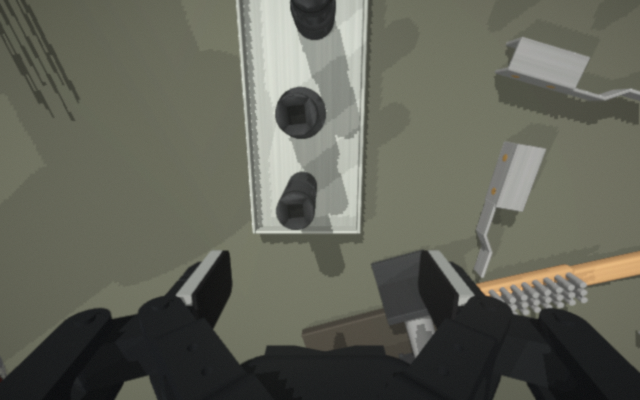

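The wrist view shows the middle socket from above at (300,112), about 50 px (~43 mm) wide, so too large. The near one at (297,208) is the slimmest, and the far one at (313,15) is in between, the likely fit. I'll go above the far one.

Emit:
drive_tool(deltas=[{"tx":0.035,"ty":-0.006,"tz":0.025,"rx":0,"ry":0,"rz":0},{"tx":0.035,"ty":-0.006,"tz":0.02,"rx":0,"ry":0,"rz":0},{"tx":0,"ty":0,"tz":0,"rx":0,"ry":0,"rz":0},{"tx":0,"ty":0,"tz":0,"rx":0,"ry":0,"rz":0},{"tx":0,"ty":0,"tz":0,"rx":0,"ry":0,"rz":0}])

```text
t: 5.22
ee_pos: [0.5382, 0.2022, 0.1562]
tool_rot: [[0.191, 0.982, 0.001], [0.982, -0.191, 0.0], [0.0, 0.001, -1.0]]
contact_force: [0.0, -0.6, -1.3]
grip_width: 0.0856
grip_force: 0.0
```

```bash
python3 - <<'E'
from h import *
w=shot('wrist','w4.png'); o=get_obs(); print(o['t'],o['ee_pos'],o['tool_rot'].round(3))
p=proj(w,[0.549,.266,.089])[0];print(p)
x,y=int(p[0]),int(p[1]); x0,y0=x-55,max(0,y-50); im=w['pixels'][y0:y0+100,x0:x0+110]; print(x0,y0)
im=cv2.convertScaleAbs(im,alpha=2.2,beta=0)
cv2.imwrite('pics/w4c.png',cv2.resize(im,None,fx=6,fy=6,interpolation=cv2.INTER_CUBIC))
E
```

```text
5.275 [0.53814109 0.20227673 0.15623254] [[ 0.191  0.982  0.001]
 [ 0.982 -0.191  0.   ]
 [ 0.     0.001 -1.   ]]
[322.53743544 116.48739048]
267 66
```

View pics/w4c.png

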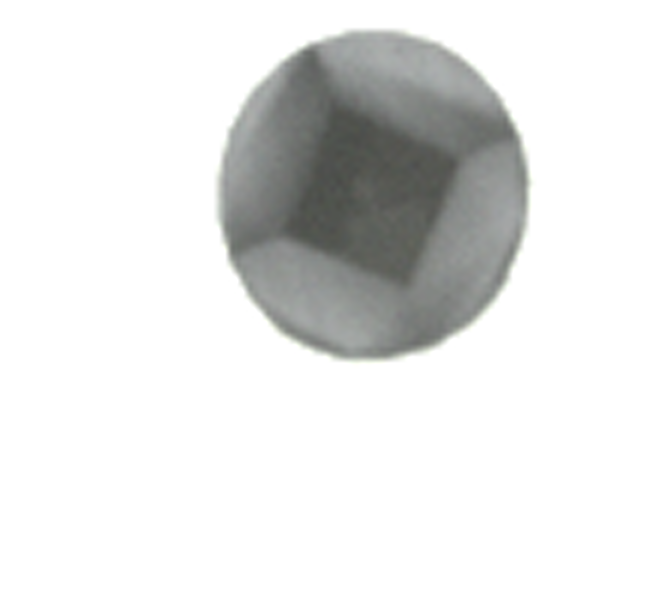

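The crop shows the drive end round, centred at crop (374,195), with the square hole corners (330,105), (458,157), (412,283), (287,235), i.e. its sides at about 20° in the image. That is world -31/59°, so the hex bore is either already in line with the nut or 30° off.

```bash
python3 - <<'E'
from h import *
w=load('w4.png'); P=lambda a,b:(267+(a+.5)/6-.5,66+(b+.5)/6-.5)
o=get_obs();T=o['tool_rot']
S=onz(w,P(374,196),.089); print(S,'tool delta',T.T@(S-o['ee_pos']))
N=np.array([.562,-.119,.0]); print('to nut tool',T.T@(N-S))
c=load('scene0.png')
for X in((.549,.266),(.524,.193),(.511,.130)):
    d=(c['R'].T@[1,0,0])*.03
    for z in(.02,.08):
        A=proj(c,[list(X)+[z]])[0]; row=c['pixels'][int(round(A[1])),:,:].max(1); x=int(A[0])
        print(X,z,A.round(1),row[x-14:x+15])
E
```

```text
[0.55439473 0.27498112 0.089     ] tool delta [0.07444327 0.00195259 0.06726597]
to nut tool [-0.38529127  0.08268334  0.088961  ]
(0.549, 0.266) 0.02 [409.6 200. ] [217 218 217 216 215 212 197 192 199 192 177 141  97  74  67  66  66  70
  73  71  73  72  76  77  76  80  84  90  96]
(0.549, 0.266) 0.08 [415.  182.7] [222 222 223 221 223 223 220 206 198 182 173 175 163 121  81  74  78  80
  72  58  44  40  53  62  64  73  81 103 130]
(0.524, 0.193) 0.02 [374.6 187.3] [183 182 182 184 183 180 171 147 107  74  64  72  75  75  79  74  77  83
  77  80  80  80  91 100 101 101 108 111 153]
(0.524, 0.193) 0.08 [377.6 169.5] [161 155 156 161 154 156 159 162 169 164 142 111  90  88  79  70  62  58
  52  41  46  56  62  77  90 108 135 143 146]
(0.511, 0.13) 0.02 [345.3 180. ] [201 202 205 203 205 207 192 148  96  64  64  64  68  70  74  77  81  78
  71  79 126 192 223 228 225 227 226 225 226]
(0.511, 0.13) 0.08 [346.4 162. ] [170 154 153 156 162 162 149 116  90  82  88  83  81  78  76  62  63  66
  78  88  96 111 128 145 146 148 146 149 147]
```

Emit:
drive_tool(deltas=[{"tx":0.037,"ty":0.001,"tz":0,"rx":0,"ry":0,"rz":0},{"tx":0.0375,"ty":0.001,"tz":0,"rx":0,"ry":0,"rz":0},{"tx":0,"ty":0,"tz":0.02,"rx":0,"ry":0,"rz":0},{"tx":0,"ty":0,"tz":0.03,"rx":0,"ry":0,"rz":0},{"tx":0,"ty":0,"tz":0.029,"rx":0,"ry":0,"rz":0},{"tx":0,"ty":0,"tz":0,"rx":0,"ry":0,"rz":0},{"tx":0,"ty":0,"tz":0,"rx":0,"ry":0,"rz":0}])

```text
t: 6.15
ee_pos: [0.554, 0.2753, 0.0771]
tool_rot: [[0.191, 0.982, 0.001], [0.982, -0.191, 0.0], [0.0, 0.001, -1.0]]
contact_force: [0.1, -0.1, 0.3]
grip_width: 0.0856
grip_force: 0.0
```

Emit:
drive_tool(deltas=[{"tx":0,"ty":0,"tz":0,"rx":0,"ry":0,"rz":0},{"tx":0,"ty":0,"tz":0,"rx":0,"ry":0,"rz":0},{"tx":0,"ty":0,"tz":0,"rx":0,"ry":0,"rz":0},{"tx":0,"ty":0,"tz":0,"rx":0,"ry":0,"rz":0},{"tx":0,"ty":0,"tz":0,"rx":0,"ry":0,"rz":0},{"tx":0,"ty":0,"tz":0,"rx":0,"ry":0,"rz":0},{"tx":0,"ty":0,"tz":0,"rx":0,"ry":0,"rz":0},{"tx":0,"ty":0,"tz":0,"rx":0,"ry":0,"rz":0}], gripper=0)

```text
t: 7.15
ee_pos: [0.5538, 0.2762, 0.0771]
tool_rot: [[0.19, 0.982, 0.001], [0.982, -0.19, 0.0], [0.0, 0.001, -1.0]]
contact_force: [-1.5, -0.5, 5.9]
grip_width: 0.0283
grip_force: 58.7
```

Emit:
drive_tool(deltas=[{"tx":0,"ty":0,"tz":-0.02,"rx":0,"ry":0,"rz":0},{"tx":0,"ty":0,"tz":-0.04,"rx":0,"ry":0,"rz":0},{"tx":0,"ty":0,"tz":-0.04,"rx":0,"ry":0,"rz":0},{"tx":0,"ty":0,"tz":-0.03,"rx":0,"ry":0,"rz":0},{"tx":0,"ty":0,"tz":0,"rx":0,"ry":0,"rz":0},{"tx":0,"ty":0,"tz":0,"rx":0,"ry":0,"rz":0}])

```text
t: 7.9
ee_pos: [0.5526, 0.2757, 0.2048]
tool_rot: [[0.19, 0.982, -0.002], [0.982, -0.19, -0.001], [-0.001, -0.002, -1.0]]
contact_force: [0.5, 0.2, -3.9]
grip_width: 0.0286
grip_force: 59.9
```

```bash
python3 - <<'E'
from h import *
w=shot('wrist','w5.png'); o=get_obs(); print(o['t'],o['ee_pos'],o['contact_force'],o['ft_torque'],o['grip_force'],o['grip_width'])
s=shot('scene','s5.png'); p=proj(s,o['ee_pos'])[0]; x,y=map(int,p); print(p)
a=cv2.convertScaleAbs(w['pixels'][150:400,160:480],alpha=1.8); b=s['pixels'][max(0,y-50):y+75,x-80:x+80]
b=cv2.resize(b,(320,250))
cv2.imwrite('pics/m5.png',cv2.resize(np.hstack([a,b]),(800,312)))
E
```

```text
7.95 [0.55225228 0.27552451 0.20403817] [ 0.12301689 -0.06565838 -4.17277056] [ 0.02541206  0.01978837 -0.02612631] 59.8631722139271 0.028561075803912532
[434.4843218  140.33751933]
```

View pics/m5.png

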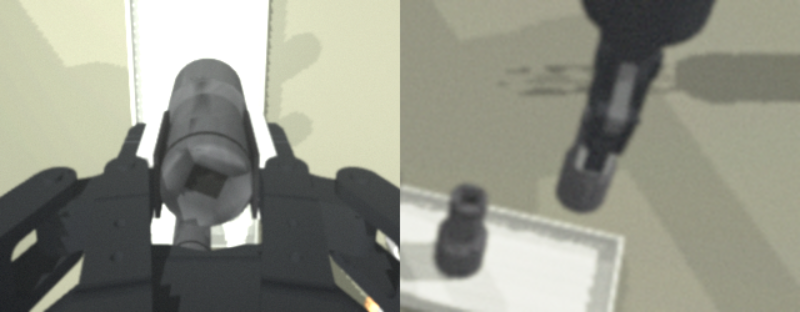

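The picture shows the socket held upright between the pads, its drive top centred near (207,183) in the montage; the scene half shows it clear of the tray.

```bash
python3 - <<'E'
from h import *
w=load('w5.png'); o=get_obs(); T=o['tool_rot']; e=o['ee_pos']
for v in(180,183,186):
    X=onz(w,(160+207/1.25,150+v/1.25),e[2]+.012); print(T.T@(X-e))
# circle samples for check: project ring for offsets
for dx in(-.003,0,.003):
    c=e+T@np.array([dx,0,-.012]); a=np.linspace(0,2*np.pi,9)[:-1]
    r=proj(w,[c+T@np.array([.015*np.cos(t),.015*np.sin(t),0]) for t in a]); print(dx,(((r-[160,150])*1.25).round().astype(int)).tolist())
N=np.array([.562,-.119,0]); print((T.T@(N-e)),o['q'])
E
```

```text
[ 0.00086013  0.00041028 -0.01200335]
[-0.00020097  0.00041174 -0.01200114]
[-0.00126691  0.00041321 -0.01199893]
-0.003 [[206, 148], [240, 161], [254, 191], [239, 220], [206, 231], [172, 220], [158, 191], [171, 161]]
0 [[206, 139], [241, 152], [254, 182], [239, 212], [206, 224], [172, 212], [157, 182], [171, 152]]
0.003 [[206, 129], [241, 143], [254, 174], [239, 204], [206, 216], [172, 204], [157, 174], [170, 143]]
[-0.38502946  0.08526001  0.20429556] [ 1.91982058e+01  1.40448069e+01  9.15493223e+01 -1.29446357e-03
  7.46414387e+01  3.01436601e+01]
```

Emit:
drive_tool(deltas=[{"tx":-0.02,"ty":0.005,"tz":0,"rx":0,"ry":0,"rz":0},{"tx":-0.045,"ty":0.01,"tz":0,"rx":0,"ry":0,"rz":0},{"tx":-0.045,"ty":0.01,"tz":0,"rx":0,"ry":0,"rz":0},{"tx":-0.045,"ty":0.01,"tz":0,"rx":0,"ry":0,"rz":0},{"tx":-0.045,"ty":0.01,"tz":0,"rx":0,"ry":0,"rz":0},{"tx":-0.045,"ty":0.01,"tz":0,"rx":0,"ry":0,"rz":0},{"tx":-0.045,"ty":0.01,"tz":0,"rx":0,"ry":0,"rz":0},{"tx":-0.045,"ty":0.01,"tz":0,"rx":0,"ry":0,"rz":0},{"tx":-0.03,"ty":0.006,"tz":0,"rx":0,"ry":0,"rz":0},{"tx":-0.02,"ty":0.0043,"tz":0,"rx":0,"ry":0,"rz":0},{"tx":0,"ty":0,"tz":0,"rx":0,"ry":0,"rz":0},{"tx":0,"ty":0,"tz":0,"rx":0,"ry":0,"rz":0}])

```text
t: 9.5
ee_pos: [0.5639, -0.1176, 0.2059]
tool_rot: [[0.19, 0.982, -0.001], [0.982, -0.19, 0.001], [0.001, -0.001, -1.0]]
contact_force: [0.6, 0.0, -3.6]
grip_width: 0.0285
grip_force: 59.8
```

Emit:
drive_tool(deltas=[{"tx":0,"ty":0,"tz":0,"rx":0,"ry":0,"rz":0},{"tx":0,"ty":0,"tz":0,"rx":0,"ry":0,"rz":0}])

```text
t: 9.75
ee_pos: [0.5642, -0.1174, 0.2063]
tool_rot: [[0.189, 0.982, -0.0], [0.982, -0.189, 0.0], [0.0, -0.0, -1.0]]
contact_force: [-0.6, -0.1, -3.6]
grip_width: 0.0286
grip_force: 59.8
```

```bash
python3 - <<'E'
from h import *
o=get_obs();T=o['tool_rot'];e=o['ee_pos'];N=np.array([.562,-.119,.074+.074])
print(o['t'],e,T.T@(N-e),T.round(4),o['q'],o['contact_force'])
E
```

```text
9.75 [ 0.56423121 -0.11736159  0.20630301] [-0.00203692 -0.00188038  0.05830282] [[ 1.886e-01  9.821e-01 -0.000e+00]
 [ 9.821e-01 -1.886e-01  1.000e-04]
 [ 1.000e-04 -0.000e+00 -1.000e+00]] [-1.95924767e+01  8.32755680e+00  9.78762940e+01  6.93864994e-03
  7.37989845e+01 -8.72444213e+00] [-0.64958079 -0.05945211 -3.59844266]
```

Emit:
drive_tool(deltas=[{"tx":-0.002,"ty":-0.0019,"tz":0,"rx":0,"ry":0,"rz":0},{"tx":0,"ty":0,"tz":0.015,"rx":0,"ry":0,"rz":0},{"tx":0,"ty":0,"tz":0.015,"rx":0,"ry":0,"rz":0},{"tx":0,"ty":0,"tz":0.008,"rx":0,"ry":0,"rz":0},{"tx":0,"ty":0,"tz":0,"rx":0,"ry":0,"rz":0},{"tx":0,"ty":0,"tz":0,"rx":0,"ry":0,"rz":0}])

```text
t: 10.5
ee_pos: [0.5622, -0.1199, 0.1686]
tool_rot: [[0.19, 0.982, 0.0], [0.982, -0.19, -0.0], [-0.0, 0.001, -1.0]]
contact_force: [1.3, 0.1, -3.7]
grip_width: 0.0286
grip_force: 59.8
```

Emit:
drive_tool(deltas=[{"tx":0,"ty":0,"tz":0.003,"rx":0,"ry":0,"rz":0},{"tx":0,"ty":0,"tz":0.003,"rx":0,"ry":0,"rz":0},{"tx":0,"ty":0,"tz":0.001,"rx":0,"ry":0,"rz":0},{"tx":0,"ty":0,"tz":0,"rx":0,"ry":0,"rz":0}])

```text
t: 11.0
ee_pos: [0.5622, -0.1196, 0.1617]
tool_rot: [[0.19, 0.982, 0.001], [0.982, -0.19, 0.0], [0.001, 0.001, -1.0]]
contact_force: [-0.5, 1.3, 0.0]
grip_width: 0.0287
grip_force: 60.3
```

Emit:
drive_tool(deltas=[{"tx":0,"ty":0,"tz":0.001,"rx":0,"ry":0,"rz":0},{"tx":0,"ty":0,"tz":0.001,"rx":0,"ry":0,"rz":0},{"tx":0,"ty":0,"tz":0,"rx":0,"ry":0,"rz":0},{"tx":0,"ty":0,"tz":0,"rx":0,"ry":0,"rz":0}])

```text
t: 11.5
ee_pos: [0.5624, -0.1195, 0.1607]
tool_rot: [[0.19, 0.982, 0.001], [0.982, -0.19, 0.0], [0.001, 0.001, -1.0]]
contact_force: [-1.8, 3.8, 6.7]
grip_width: 0.0287
grip_force: 61.1
```

Emit:
drive_tool(deltas=[{"tx":0,"ty":0,"tz":0,"rx":0,"ry":0,"rz":-4},{"tx":0,"ty":0,"tz":0,"rx":0,"ry":0,"rz":-4},{"tx":0,"ty":0,"tz":0,"rx":0,"ry":0,"rz":-4},{"tx":0,"ty":0,"tz":0,"rx":0,"ry":0,"rz":-4},{"tx":0,"ty":0,"tz":0,"rx":0,"ry":0,"rz":-4},{"tx":0,"ty":0,"tz":0,"rx":0,"ry":0,"rz":-4},{"tx":0,"ty":0,"tz":0,"rx":0,"ry":0,"rz":0},{"tx":0,"ty":0,"tz":0,"rx":0,"ry":0,"rz":0}])

```text
t: 12.5
ee_pos: [0.562, -0.1195, 0.1592]
tool_rot: [[-0.225, 0.974, 0.0], [0.974, 0.225, 0.001], [0.001, 0.0, -1.0]]
contact_force: [1.4, 4.5, -0.7]
grip_width: 0.0285
grip_force: 60.1
```

Emit:
drive_tool(deltas=[{"tx":0,"ty":0,"tz":0,"rx":0,"ry":0,"rz":-3},{"tx":0,"ty":0,"tz":0,"rx":0,"ry":0,"rz":-3},{"tx":0,"ty":0,"tz":0,"rx":0,"ry":0,"rz":0},{"tx":0,"ty":0,"tz":0,"rx":0,"ry":0,"rz":0}])

```text
t: 13.0
ee_pos: [0.5618, -0.1197, 0.159]
tool_rot: [[-0.325, 0.946, -0.0], [0.946, 0.325, 0.0], [0.0, -0.0, -1.0]]
contact_force: [1.8, 3.2, -3.0]
grip_width: 0.0288
grip_force: 60.0
```

It dropped in after about 24–30°; pushing down.

Emit:
drive_tool(deltas=[{"tx":0.0005,"ty":0,"tz":0.002,"rx":0,"ry":0,"rz":0},{"tx":0,"ty":0,"tz":0.002,"rx":0,"ry":0,"rz":0},{"tx":0,"ty":0,"tz":0,"rx":0,"ry":0,"rz":0},{"tx":0,"ty":0,"tz":0,"rx":0,"ry":0,"rz":0}])

```text
t: 13.5
ee_pos: [0.5617, -0.1194, 0.1551]
tool_rot: [[-0.326, 0.945, -0.0], [0.945, 0.326, 0.0], [0.0, -0.0, -1.0]]
contact_force: [1.3, 1.9, -4.3]
grip_width: 0.0285
grip_force: 60.0
```

Emit:
drive_tool(deltas=[{"tx":0,"ty":0,"tz":0.002,"rx":0,"ry":0,"rz":0},{"tx":0,"ty":0,"tz":0.002,"rx":0,"ry":0,"rz":0},{"tx":0,"ty":0,"tz":0.001,"rx":0,"ry":0,"rz":0},{"tx":0,"ty":0,"tz":0,"rx":0,"ry":0,"rz":0},{"tx":0,"ty":0,"tz":0,"rx":0,"ry":0,"rz":0}])

```text
t: 14.12
ee_pos: [0.5618, -0.1194, 0.1502]
tool_rot: [[-0.326, 0.945, 0.0], [0.945, 0.326, 0.0], [0.0, 0.0, -1.0]]
contact_force: [1.2, 2.2, -3.0]
grip_width: 0.0285
grip_force: 60.1
```

Emit:
drive_tool(deltas=[{"tx":0.0003,"ty":0,"tz":0.001,"rx":0,"ry":0,"rz":0},{"tx":0,"ty":0,"tz":0.001,"rx":0,"ry":0,"rz":0},{"tx":0,"ty":0,"tz":0.001,"rx":0,"ry":0,"rz":0},{"tx":0,"ty":0,"tz":0.001,"rx":0,"ry":0,"rz":0},{"tx":0,"ty":0,"tz":0,"rx":0,"ry":0,"rz":0},{"tx":0,"ty":0,"tz":0,"rx":0,"ry":0,"rz":0}])

```text
t: 14.88
ee_pos: [0.5619, -0.1194, 0.1479]
tool_rot: [[-0.327, 0.945, 0.001], [0.945, 0.327, -0.001], [-0.001, 0.0, -1.0]]
contact_force: [-1.5, 3.7, 7.6]
grip_width: 0.029
grip_force: 61.2
```

Seated on the washer at the expected height; hold, then turn clockwise.

Emit:
drive_tool(deltas=[{"tx":0,"ty":0,"tz":0,"rx":0,"ry":0,"rz":0},{"tx":0,"ty":0,"tz":0,"rx":0,"ry":0,"rz":0},{"tx":0,"ty":0,"tz":0,"rx":0,"ry":0,"rz":0},{"tx":0,"ty":0,"tz":0,"rx":0,"ry":0,"rz":0},{"tx":0,"ty":0,"tz":0,"rx":0,"ry":0,"rz":0}])

```text
t: 15.5
ee_pos: [0.562, -0.1194, 0.1479]
tool_rot: [[-0.327, 0.945, 0.001], [0.945, 0.327, -0.001], [-0.001, 0.0, -1.0]]
contact_force: [-3.4, 3.3, 8.2]
grip_width: 0.0288
grip_force: 61.2
```

Emit:
drive_tool(deltas=[{"tx":0,"ty":0,"tz":0,"rx":0,"ry":0,"rz":3},{"tx":0,"ty":0,"tz":0,"rx":0,"ry":0,"rz":3},{"tx":0,"ty":0,"tz":0,"rx":0,"ry":0,"rz":3},{"tx":0,"ty":0,"tz":0,"rx":0,"ry":0,"rz":3},{"tx":0,"ty":0,"tz":0,"rx":0,"ry":0,"rz":3},{"tx":0,"ty":0,"tz":0,"rx":0,"ry":0,"rz":3},{"tx":0,"ty":0,"tz":0,"rx":0,"ry":0,"rz":3},{"tx":0,"ty":0,"tz":0,"rx":0,"ry":0,"rz":3},{"tx":0,"ty":0,"tz":0,"rx":0,"ry":0,"rz":0}])

```text
t: 16.62
ee_pos: [0.5622, -0.1187, 0.1479]
tool_rot: [[0.086, 0.996, 0.001], [0.996, -0.086, 0.0], [0.0, 0.001, -1.0]]
contact_force: [-1.9, 4.5, 7.9]
grip_width: 0.0292
grip_force: 60.9
```

```bash
python3 - <<'E'
from h import *
o=get_obs();print(o['t'],o['ee_pos'],o['ft_torque'],o['contact_force'],o['q'][5],o['tau'][5],np.degrees(np.arctan2(o['tool_rot'][1,0],o['tool_rot'][0,0])))
E
```

```text
16.625 [ 0.56218458 -0.11865445  0.147884  ] [1.07792489 0.40328067 0.26808274] [-1.91869345  4.53271177  7.94829719] -14.881509610846493 0.4262978956103325 85.0616036792336
```

Emit:
drive_tool(deltas=[{"tx":0,"ty":0,"tz":0,"rx":0,"ry":0,"rz":3},{"tx":0,"ty":0,"tz":0,"rx":0,"ry":0,"rz":3},{"tx":0,"ty":0,"tz":0,"rx":0,"ry":0,"rz":3},{"tx":0,"ty":0,"tz":0,"rx":0,"ry":0,"rz":3},{"tx":0,"ty":0,"tz":0,"rx":0,"ry":0,"rz":3},{"tx":0,"ty":0,"tz":0,"rx":0,"ry":0,"rz":3},{"tx":0,"ty":0,"tz":0,"rx":0,"ry":0,"rz":0}])

```text
t: 17.5
ee_pos: [0.5623, -0.1185, 0.1479]
tool_rot: [[0.39, 0.921, 0.001], [0.921, -0.39, 0.001], [0.001, 0.001, -1.0]]
contact_force: [-1.8, 6.5, 8.3]
grip_width: 0.0285
grip_force: 60.9
```

```bash
cat > s.py <<'E'
from h import *
o=get_obs();print(o['t'],o['ee_pos'],o['ft_torque'],o['contact_force'],o['q'][5],o['tau'][5],np.degrees(np.arctan2(o['tool_rot'][1,0],o['tool_rot'][0,0])))
E
python3 s.py
```

```text
17.5 [ 0.56231249 -0.11852036  0.14788901] [1.11527687 0.29591023 0.24331394] [-1.76659324  6.50747424  8.31170846] 3.118673131406629 0.42525602504611015 67.06160228864155
```

Emit:
drive_tool(deltas=[{"tx":0,"ty":0,"tz":0,"rx":0,"ry":0,"rz":3},{"tx":0,"ty":0,"tz":0,"rx":0,"ry":0,"rz":3},{"tx":0,"ty":0,"tz":0,"rx":0,"ry":0,"rz":3},{"tx":0,"ty":0,"tz":0,"rx":0,"ry":0,"rz":0}])

```text
t: 18.0
ee_pos: [0.5624, -0.1185, 0.1479]
tool_rot: [[0.529, 0.849, 0.002], [0.849, -0.529, 0.001], [0.001, 0.001, -1.0]]
contact_force: [0.6, 6.5, 7.4]
grip_width: 0.0286
grip_force: 60.8
```

```bash
python3 s.py
```

```text
18.0 [ 0.56237967 -0.11847794  0.14787011] [1.20723455 0.22970226 0.26066807] [0.5939309  6.53107086 7.41137101] 12.119025001112078 0.4246860835701227 58.05985688316503
```

Emit:
drive_tool(deltas=[{"tx":0,"ty":0,"tz":0,"rx":0,"ry":0,"rz":3},{"tx":0,"ty":0,"tz":0,"rx":0,"ry":0,"rz":3},{"tx":0,"ty":0,"tz":0,"rx":0,"ry":0,"rz":0}])

```text
t: 18.38
ee_pos: [0.5625, -0.1185, 0.1479]
tool_rot: [[0.615, 0.789, 0.002], [0.789, -0.615, 0.001], [0.002, 0.001, -1.0]]
contact_force: [-0.6, 5.2, 6.9]
grip_width: 0.0287
grip_force: 60.8
```

```bash
python3 s.py
```

```text
18.375 [ 0.56246048 -0.11847155  0.14791117] [1.27352582 0.19024888 0.25526629] [-0.64305571  5.24060528  6.86980178] 18.118244049189688 0.42437687516212463 52.060778528393335
```

Emit:
drive_tool(deltas=[{"tx":0.0004,"ty":-0.0003,"tz":0,"rx":0,"ry":0,"rz":3},{"tx":0,"ty":0,"tz":0,"rx":0,"ry":0,"rz":3},{"tx":0,"ty":0,"tz":0,"rx":0,"ry":0,"rz":0}])

```text
t: 18.75
ee_pos: [0.5626, -0.1183, 0.1479]
tool_rot: [[0.693, 0.721, 0.002], [0.721, -0.693, -0.0], [0.001, 0.002, -1.0]]
contact_force: [0.1, 4.4, 6.6]
grip_width: 0.0286
grip_force: 60.8
```

```bash
python3 s.py
```

```text
18.75 [ 0.56257929 -0.11830926  0.147923  ] [1.00261578 0.03353356 0.69433769] [0.11440857 4.37675169 6.567014  ] 24.12255817570957 0.8875612355768681 46.11609415677416
```

Emit:
drive_tool(deltas=[{"tx":0,"ty":0,"tz":0,"rx":0,"ry":0,"rz":3},{"tx":0,"ty":0,"tz":0,"rx":0,"ry":0,"rz":3},{"tx":0,"ty":0,"tz":0,"rx":0,"ry":0,"rz":0}])

```text
t: 19.12
ee_pos: [0.5627, -0.1183, 0.1479]
tool_rot: [[0.766, 0.643, 0.003], [0.643, -0.766, 0.0], [0.002, 0.002, -1.0]]
contact_force: [0.5, 5.0, 6.1]
grip_width: 0.0287
grip_force: 60.7
```

```bash
python3 s.py
```

```text
19.125 [ 0.56273566 -0.11833728  0.14792017] [ 0.98849644 -0.04890472 -0.09590262] [0.48465411 5.0462092  6.14389748] 30.19078299830536 0.07935114903375506 40.0285256526909
```

Emit:
drive_tool(deltas=[{"tx":0,"ty":0,"tz":0,"rx":0,"ry":0,"rz":2},{"tx":0,"ty":0,"tz":0,"rx":0,"ry":0,"rz":0}])

```text
t: 19.38
ee_pos: [0.5628, -0.1184, 0.148]
tool_rot: [[0.787, 0.617, 0.003], [0.617, -0.787, -0.0], [0.002, 0.002, -1.0]]
contact_force: [0.8, 4.2, 5.1]
grip_width: 0.0283
grip_force: 60.8
```

```bash
python3 s.py
```

```text
19.375 [ 0.56278141 -0.11837088  0.14795282] [ 0.98369232 -0.14681847  0.62825799] [0.79064826 4.22763911 5.10014861] 32.11386033850249 0.7700494676828384 38.118794277087375
```

Emit:
drive_tool(deltas=[{"tx":0,"ty":0,"tz":0,"rx":0,"ry":0,"rz":2},{"tx":0,"ty":0,"tz":0,"rx":0,"ry":0,"rz":0}])

```text
t: 19.62
ee_pos: [0.5628, -0.1183, 0.1479]
tool_rot: [[0.807, 0.59, 0.002], [0.59, -0.807, -0.0], [0.002, 0.002, -1.0]]
contact_force: [1.0, 5.3, 6.3]
grip_width: 0.0287
grip_force: 60.9
```

```bash
python3 s.py; python3 -c "
from h import *
w=shot('wrist','w6.png')
a=cv2.convertScaleAbs(w['pixels'][150:400,160:480],alpha=1.8);cv2.imwrite('pics/w6c.png',cv2.resize(a,None,fx=2,fy=2))"
```

```text
19.625 [ 0.56276293 -0.11829278  0.14794812] [ 1.05212334 -0.04990542  1.02612966] [1.04237699 5.25019419 6.32988844] 34.07573448559178 1.166570708155632 36.17639777804833
```

View pics/w6c.png

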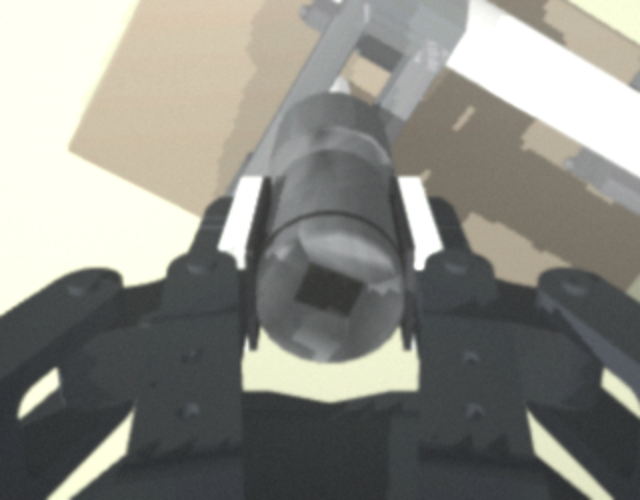

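The socket sits straight between the pads with its square hole at (332,288), turned little relative to the grip. The torque stands near 1 N m, four times the nut's friction, so the nut is at its stop. I'll hold and confirm.

Emit:
drive_tool(deltas=[{"tx":0,"ty":0,"tz":0,"rx":0,"ry":0,"rz":0},{"tx":0,"ty":0,"tz":0,"rx":0,"ry":0,"rz":0},{"tx":0,"ty":0,"tz":0,"rx":0,"ry":0,"rz":0},{"tx":0,"ty":0,"tz":0,"rx":0,"ry":0,"rz":0},{"tx":0,"ty":0,"tz":0,"rx":0,"ry":0,"rz":0},{"tx":0,"ty":0,"tz":0,"rx":0,"ry":0,"rz":0}])

```text
t: 20.42
ee_pos: [0.5628, -0.1183, 0.1479]
tool_rot: [[0.807, 0.59, 0.002], [0.59, -0.807, -0.0], [0.002, 0.002, -1.0]]
contact_force: [-0.5, 4.8, 6.2]
grip_width: 0.0287
grip_force: 60.9
```

```bash
python3 s.py
python3 - <<'E'
from h import *
# square hole edge angle in wrist image, before (w5) and now (w6)
for f in('w5.png','w6.png'):
    im=load(f)['pixels'][260:330,290:360].max(2); im=cv2.GaussianBlur(im,(3,3),0)
    m=(im<np.percentile(im,9)).astype(np.uint8)
    k=max(cv2.findContours(m,0,1)[0],key=cv2.contourArea); print(f,cv2.contourArea(k),cv2.minAreaRect(k))
E
```

```text
20.425 [ 0.56275767 -0.11831676  0.14793893] [ 1.02701581 -0.07474171  1.03088573] [-0.53416955  4.84323123  6.1589296 ] 34.059380718542975 1.0394728928804398 36.188959870438005
w5.png 293.0 ((33.85616683959961, 34.88356018066406), (28.909164428710938, 20.014039993286133), 20.556045532226562)
w6.png 337.5 ((34.400001525878906, 35.29999923706055), (26.246902465820312, 16.76007080078125), 18.434947967529297)
```

```bash
python3 -c "
from plant import finish_job
print(finish_job())"
```

```text
the job is handed in; nothing more can be done
None
```

Job handed in at about 20 s, verdict not shown: the mid-sized socket, picked by its width and the only one moved, is still gripped fully home on the nut, which appears tight because the turning torque holds steady at about 1 N m against its 0.25 N m friction.

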